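Preset the throttle valve of the bench air line

ROBOT

A 6-joint arm with a two-finger parallel gripper is mounted at the origin on the work surface. World frame = base frame: x ahead of the robot, y to its left, z up, the work surface at z = 0. Lengths are in m, angles in rad, forces in N, time in s.
With the tool pointing down it reaches from about 0.375 to 0.9 m from the base axis. Payload 3.1 kg.
Tool frame: the origin (TCP) lies at the very end of the fingers, on their centre line; the grasp point (between the pads) lies robot.grasp_offset behind it (robot.grasp_offset is the distance from the TCP to the grasp point, in m); z points along the fingers, y is the direction in which the jaws open and shut (so a half turn about z gives the same grasp; the last joint's range is limited). The gripper opens to 87 mm and grips with 3 to 60 N. Pads are 19 mm wide; open, the fingers measure 117 mm over their backs; the gripper's body (75 mm by 190 mm) begins 51 mm behind the grasp point.
Start: joints at [1.052, 0.527, 1.433, -0, 1.181, -0.178], TCP at [0.208, 0.589, 0.223] pointing down, gripper open.
Joint ranges: [-3.08, 3.08], [-0.75, 2.2], [0.22, 2.44], [-1.43, 4.57], [0, 2.65], [-2.85, 2.85]. Speed limits (rad/s): [2.79, 2.79, 3.14, 3.14, 3.14, 3.14].

INTERFACE

Orientations are given as a unit quaternion [x, y, z, w].
In Python, from rig import robot gives the robot as it stands.
- The arm moves only by the tool drive_tool, never from a script. Its argument "targets" is one flat list of numbers, 6 for each row, row after row: the shift along the tool's x, y, z in cm, then the turn, a rotation vector about the tool's x, y, z in degrees. A call has 1 to 12 rows; each row is the pose to reach, as a shift and turn from the pose commanded when the call began, along the tool's axes at that moment; what a row does not reach only later rows make up. A row lasts 1/12 s, in which the tool goes at most 41.7 mm and 7.16 degrees, less where a joint would pass 70% of its speed; a pose out of reach is approached as far as the arm can. A call with a gripper value outside its range is refused whole. "grip" is the gripper command: -1 is fully open, 1 is shut, values between are in proportion, set as the call begins (left out, the last holds). The fingers move at their own pace and stop on an object; "squeeze" is the grip in N (left out, the last holds). Time passes only in rows, so rows that repeat a pose let the fingers close. It gives the time, the measured TCP pose, the force and the opening at its end, in the units of the state.
- robot.get_obs(): the state, without advancing time (a new reading comes with each control period).
- robot.camera(name): name is "side" or "top" or "wrist"; returns (picture, depth): 420x560x3 uint8, red, green, blue; 420x560 float32, m along the optical axis (not along the pixel's ray), 0 where there is no reading.
- robot.calibration(name): a dict with "mtx" (3x3 intrinsics, pixels), "distortion" ([k1, k2, p1, p2, k3] as OpenCV has them; the pictures are not rectified), "R" (3x3) and "t" (3): a world point X has camera coordinates R X + t; the wrist camera has in their place "hand_eye" (4x4, takes a point from camera to tool coordinates, whose origin is the TCP and whose axes are the flange's). Camera axes: x right, y down, z forward; pixel columns grow to the right and rows downward; lengths in m; the calibration is good to about 2 mm. A picture is of the moment at which its call begins: read the wrist's pose just before it. calibration takes no time and is no camera call.
- robot.hand_in(): hands the job in, once; it reports no verdict.
The state is a dict: "time": time; "q": joint angles; "joint_velocities": joint speeds; "joint_torque": joint torques, N m; "position": TCP position; "tool_rot": TCP orientation; "ft_force": force on the tool from outside, world axes, zero at the start; "moment": the same for the moment, N m; "grip_width": finger opening in m.
Only numpy, scipy, OpenCV 4.12 (cv2) and the standard library are available. Lean on these libraries where they do the work, as an engineer would, in place of code of your own. Each camera call takes 0.05 s, during which the arm holds its last target.

TASK

Preset the throttle of the bench's compressed-air line: first shut the ball valve by swinging its lever square across the pipe, then turn the hand wheel clockwise until it stops closed, and back it off exactly two full turns. Finish while gripping the crank handle of the wheel at that setting and keep holding it, so that the wheel cannot creep while a colleague tightens the gland nut; leave the other things on the bench where they lie.

Things in the scene. Friction and masses are not known exactly. Their poses are not given: they have to be found in the camera images.
- air_line: the fixed pipe assembly: a 27 mm steel pipe lying along its own y axis, 60 mm above the bench, on a 90 x 400 mm plate; origin on the bench under the pipe; z up, x square to the pipe and pointing away from the robot at yaw 0. From +y to -y: elbow down through the bench (y +205 mm), brass ball valve with flat lever (y +130), pressure gauge facing -x (y +20, top 141 mm above the bench), brass globe valve with spoked hand wheel (y -90), quick coupling (y -227)
- shutoff (a joint): angle of the ball valve's lever (rad): 0 = open, lever along the pipe pointing to +y of air_line; it swings clockwise seen from above (towards +x of air_line) to its stop at 1.571 = shut, square across the pipe. Stays where it is left; friction about 0.2 Nm
- lever_pivot (a point): the pivot of the ball valve's lever, at mid thickness of the lever, 118 mm above the bench; its z is the turning axis
- lever_grip (a point): point on the lever where it is taken, 78 mm out from the pivot; here the lever is a level black sleeve 20 mm wide, 12 mm thick and 70 mm long (37 to 107 mm from the pivot); the y axis points outward along the lever; at least 30 mm free below it
- throttle (a joint): turning angle of the hand wheel (rad): 0 = closed, hard on its stop; grows as the wheel is turned anticlockwise seen from above (opening), 6.283 per turn, counted on over several turns, five turns in all. The wheel does not rise. Friction about 0.12 Nm (3 N at the crank handle)
- wheel_centre (a point): centre of the hand wheel, on its vertical turning axis, 156 mm above the bench; the bare metal wheel is 110 mm across, its rim 12 mm thick (top of rim 6 mm above this point), with three spokes
- crank_handle: the black upright revolving handle on the wheel: 18 mm thick, 56 mm long, from 7 to 63 mm above the wheel's centre plane; origin at its foot, its axis 43 mm from the wheel's axis. It spins freely on its own pin, so it can be gripped from above and led round in a circle without turning the gripper. With the throttle closed (0) it stands on the -x side of air_line, seen from the wheel's axis
- handle_mid (a point): centre of the crank handle, 30 mm above its foot, 193 mm above the bench
- solder_spool: yellow spool of solder wire, standing, 60 mm across, 50 mm high; bystander
- flux_bottle: small white bottle with black cap, 36 mm across, 70 mm high; bystander
- tip_cleaner: round dark pot with brass wool, 64 mm across, 50 mm high; bystander
- spanner: steel spanner lying flat, 170 mm long; bystander
- screwdriver: screwdriver lying flat, 190 mm long; bystander
- circuit_board: green-black circuit board 75 x 100 mm on 6 mm stand-offs; bystander
- multimeter: hand-held multimeter lying on its back, 150 x 75 x 44 mm; bystander
- parts_tray: black divided tray 130 x 90 x 30 mm; bystander

How it is judged:
By the outcome, as a careful person would: the job done as asked, in the order asked, and still so for the second after the job is handed in, while the arm keeps its last pose, push and grip.
It also fails if it takes over 72 s, if anything falls off the work surface, if the arm or the gripper's body presses on something with over 40 N, if the wrist force passes 120 N, or if a joint passes its speed limit or range.

## Working session

There is one attempt and no reset: what is moved stays moved. The work goes in short steps, Python scripts to look and compute and a tool call to move; the robot and the scene stay as the last step left them, time stands still between calls to the robot, and variables do not carry over. Pictures are saved under pics/ and viewed, and the job is handed in when it is done.

Besides the shell and the picture viewer there is one more tool, called after "Request:" as name(argument=value, ...), one argument or row to a line, values as JSON. drive_tool: Moves the arm, as the interface text tells. Its arguments: {"type":"object","properties":{"targets":{"type":"array","items":{"type":"number"}},"grip":{"type":"number"},"squeeze":{"type":"number"}},"required":["targets"]}

```bash
ls; mkdir -p pics; python3 - <<'E'
from rig import robot
import cv2, numpy as np
o=robot.get_obs(); print(o); print(robot.grasp_offset)
for n in ["side","top"]:
    p,d=robot.camera(n); cv2.imwrite(f"pics/{n}0.png",p[:,:,::-1]); np.save(f"pics/{n}0.npy",d)
    c=robot.calibration(n); print(n,c)
print(robot.calibration("wrist"))
E
```

```text
pics
{'time': 0.0, 'q': array([ 1.05250866e+00,  5.28453706e-01,  1.43389627e+00, -6.00641031e-05,
        1.18137424e+00, -1.78522082e-01]), 'joint_velocities': array([ 4.05556031e-04, -1.30869286e-03,  3.86463783e-04,  5.61277465e-05,
        1.03576857e-03,  8.88065257e-04]), 'joint_torque': array([ 3.16994083e-04, -4.40037239e+01, -1.76591402e+01,  6.34055422e-02,
        5.82486601e-02, -1.65975707e-04]), 'position': array([0.20792722, 0.58862893, 0.2215812 ]), 'tool_rot': array([ 1.69055469e-01,  9.85605962e-01, -1.01122881e-03, -3.37753884e-04]), 'ft_force': array([-0.32017942, -0.16145416, -0.20465299]), 'moment': array([-0.07336055,  0.0030485 ,  0.00418406]), 'grip_width': 0.08739048259869554}
0.0187
side {'mtx': array([[461.37349304,   0.        , 275.90640064],
       [  0.        , 461.37349304, 204.56316532],
       [  0.        ,   0.        ,   1.        ]]), 'distortion': array([0.02163083, 0.        , 0.        , 0.        , 0.        ]), 'R': array([[ 0.81778431, -0.57552409, -0.00091507],
       [-0.41649574, -0.59071601, -0.69107589],
       [ 0.39719028,  0.5655
[... 435 characters left out ...]
   [ 0.07103325,  0.0263035 , -0.99712707]]), 't': array([0.01605995, 0.54011193, 1.26822562])}
{'mtx': array([[338.66193018,   0.        , 285.55701142],
       [  0.        , 338.66193018, 211.23860743],
       [  0.        ,   0.        ,   1.        ]]), 'distortion': array([-0.04769512,  0.        ,  0.        ,  0.        ,  0.        ]), 'hand_eye': array([[-4.65563912e-04, -9.64056748e-01, -2.65696010e-01,
         7.17234773e-02],
       [ 9.99999848e-01, -5.27570419e-04,  1.62004622e-04,
         6.11730274e-04],
       [-2.96355004e-04, -2.65695895e-01,  9.64056847e-01,
        -1.61899567e-01],
       [ 0.00000000e+00,  0.00000000e+00,  0.00000000e+00,
         1.00000000e+00]])}
```

View pics/side0.png

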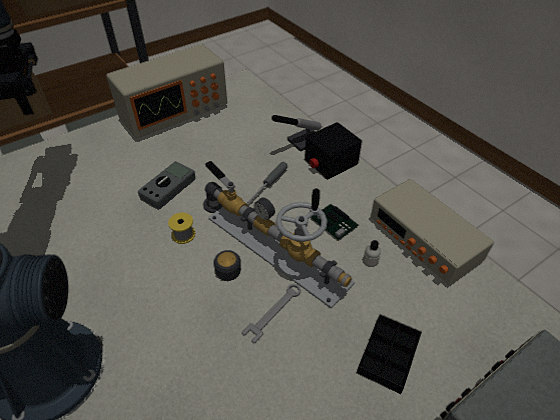

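View pics/top0.png

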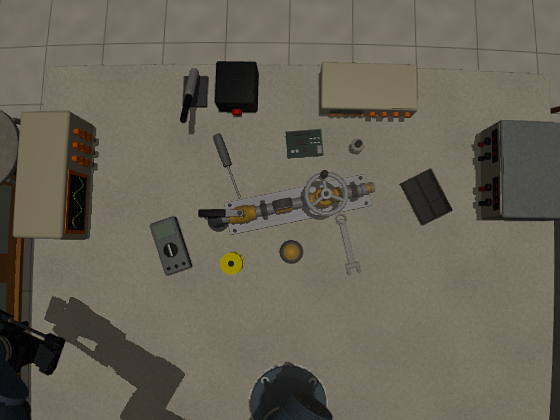

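The top view shows the line running from the lever (≈212,213 px) to the coupling (≈370,187). The wheel is at ≈(325,195) and its black handle at ≈(324,174), on the far side. The lever lies along the pipe, so it is open. Next I'll measure these positions.

```bash
cat > h.py <<'E'
from rig import robot
import cv2, numpy as np
from scipy.spatial.transform import Rotation as Rn
def cam(n):
    o=robot.get_obs(); p,d=robot.camera(n); return o,p,d
def ext(n,o=None):
    c=robot.calibration(n)
    if n!="wrist":
        R=c["R"];t=c["t"]; return c,R.T,-R.T@t
    T=np.eye(4);T[:3,:3]=Rn.from_quat(o["tool_rot"]).as_matrix();T[:3,3]=o["position"]
    W=T@c["hand_eye"]; return c,W[:3,:3],W[:3,3]
def rays(n,px,o=None):
    c,Rw,C=ext(n,o)
    u=cv2.undistortPoints(np.float64(px).reshape(-1,1,2),c["mtx"],c["distortion"]).reshape(-1,2)
    return C,np.c_[u,np.ones(len(u))]@Rw.T
def onplane(n,px,z,o=None):
    C,r=rays(n,px,o); return C+r*((z-C[2])/r[:,2])[:,None]
def cloud(n,d,o=None):
    h,w=d.shape; v,u=np.mgrid[:h,:w]
    C,r=rays(n,np.c_[u.ravel(),v.ravel()],o)
    P=C+r*d.ravel()[:,None]; P[d.ravel()==0]=np.nan; return P.reshape(h,w,3)
def proj(n,X,o=None):
    c,Rw,C=ext(n,o); X=np.atleast_2d(X)
    q,_=cv2.projectPoints((X-C)@Rw,np.zeros(3),np.zeros(3),c["mtx"],c["distortion"]); return q.reshape(-1,2)
E
python3 - <<'E'
from h import *
for n,(x0,y0,x1,y1) in {"top":(185,150,390,250),"side":(190,140,370,320)}.items():
    p=cv2.imread(f"pics/{n}0.png"); d=np.load(f"pics/{n}0.npy")
    c=cv2.resize(p[y0:y1,x0:x1],None,fx=3.8 if n=="top" else 3.3,fy=3.8 if n=="top" else 3.3,interpolation=cv2.INTER_CUBIC); cv2.imwrite(f"pics/{n}z.png",np.clip(c*1.6,0,255))
    P=cloud(n,d); hsv=cv2.cvtColor(p,cv2.COLOR_BGR2HSV)
    m=hsv[...,2]<45
    z=P[...,2]
    roi=np.zeros_like(m); roi[y0:y1,x0:x1]=1
    for nm,lo,hi in [("lever",.105,.14),("rim",.145,.168),("handle",.175,.24)]:
        k=roi&(z>lo)&(z<hi)&(m if nm!="rim" else True)
        v,u=np.nonzero(k); print(n,nm,k.sum(),np.nanmedian(P[k],0) , u.min(),u.max(),v.min(),v.max())
        if nm=="lever" : 
            r=cv2.minAreaRect(np.float32(P[k][:,:2]*1000)); print(r)
E
```

```text
top lever 239 [0.51429475 0.19480108 0.12342772] 199 323 198 216
((530.8694458007812, 79.98846435546875), (23.321592330932617, 315.6728210449219), 8.829621315002441)
top rim 826 [ 0.55942789 -0.08080953  0.15947753] 304 348 172 215
top handle 38 [ 0.60297135 -0.07132448  0.21545833] 321 327 170 178
side lever 346 [0.52362058 0.04026738 0.12381834] 206 303 161 235
((529.82373046875, 68.60948944091797), (29.02136993408203, 336.49102783203125), 8.96517562866211)
side rim 980 [ 0.55764323 -0.08408407  0.15960306] 275 326 202 241
side handle 116 [ 0.60170765 -0.07978602  0.20130889] 312 319 189 206[ WARN:0@0.127] global loadsave.cpp:1063 imwrite_ Unsupported depth image for selected encoder is fallbacked to CV_8U.
```

```bash
ls pics
```

```text
side0.npy
side0.png
sidez.png
top0.npy
top0.png
topz.png
```

View pics/topz.png

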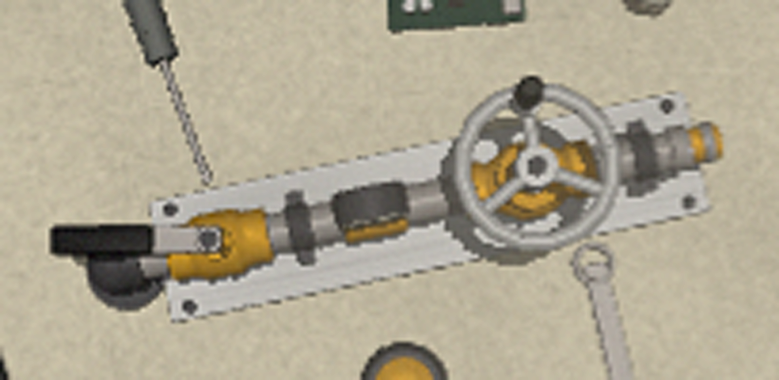

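View pics/sidez.png

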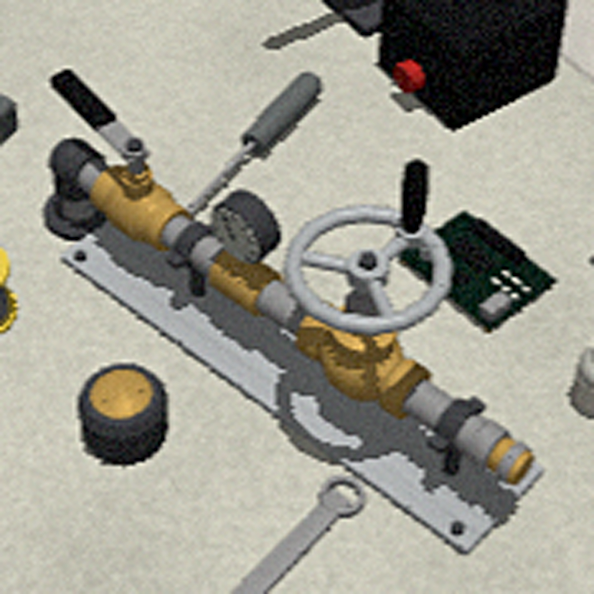

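```bash
python3 - <<'E'
from h import *
p=cv2.imread("pics/top0.png"); d=np.load("pics/top0.npy");P=cloud("top",d);z=P[...,2];V=p.max(2)
# rim: fit circle of top-ish points z .150-.168 region
k=np.zeros(z.shape,bool);k[165:222,298:352]=1;k&=(z>.148)&(z<.168)
xy=np.float32(P[k][:,:2]*1000)
# outer: convex hull
h=cv2.convexHull(xy); print("enclosing",cv2.minEnclosingCircle(xy), cv2.fitEllipse(h))
v,u=np.nonzero(k); hp=cv2.convexHull(np.float32(np.c_[u,v])).reshape(-1,2)
e=onplane("top",hp,.160)[:,:2].astype(np.float32)*1000; print("rayfit",cv2.fitEllipse(e))
# lever
k=np.zeros(z.shape,bool);k[203:222,195:228]=1;k&=(z>.110)&(z<.135)&(V<60)
v,u=np.nonzero(k);print("px",u.min(),u.max(),v.min(),v.max())
e=onplane("top",np.c_[u,v],.124)[:,:2].astype(np.float32)*1000;print("lever",cv2.minAreaRect(e))
# handle top view: top at z .219
k=np.zeros(z.shape,bool);k[165:185,315:332]=1;k&=(V<60)&(z>.175)
v,u=np.nonzero(k);print(np.c_[u,v,(z[k]*1000).round()].astype(int).tolist()[:40])
E
```

```text
enclosing ((564.0935668945312, -81.24503326416016), 54.68575668334961) ((563.9933471679688, -81.22100830078125), (107.53276824951172, 108.4182357788086), 7.9812912940979)
rayfit ((563.56298828125, -81.21385955810547), (107.40626525878906, 108.68370819091797), 12.040006637573242)
px 198 225 209 216
lever ((512.8794555664062, 203.92547607421875), (17.72170066833496, 68.91383361816406), 1.3096274137496948)
[[323, 170, 214], [324, 170, 215], [325, 170, 217], [326, 170, 217], [322, 171, 215], [323, 171, 217], [324, 171, 217], [325, 171, 218], [326, 171, 220], [321, 172, 205], [322, 172, 221], [323, 172, 221], [324, 172, 215], [325, 172, 220], [326, 172, 219], [327, 172, 217], [321, 173, 209], [322, 173, 220], [323, 173, 216], [324, 173, 219], [325, 173, 216], [326, 173, 221], [327, 173, 217], [321, 174, 205], [322, 174, 216], [323, 174, 216], [324, 174, 219], [325, 174, 218], [326, 174, 217], [327, 174, 217], [321, 175, 204], [322, 175, 211], [323, 175, 217], [324, 175, 219], [325, 175, 220], [326, 175, 217], [327, 175, 218], [321, 176, 192], [322, 176, 203], [323, 176, 210]]
```

The zoom shows the lever about 10° off the pipe axis, so it is slightly turned already. The pivot bolt is at ≈(239.5,212.6) and the hub at ≈(326,193.7). Next: yaw, pivot, handle angle and tool axes.

```bash
python3 - <<'E'
from h import *
p=cv2.imread("pics/top0.png"); d=np.load("pics/top0.npy");P=cloud("top",d);z=P[...,2]
hsv=cv2.cvtColor(p,cv2.COLOR_BGR2HSV)
# plate points: low saturation, bright, z<0.02
bol=onplane("top",[[239.5,212.6]],.126); hub=onplane("top",[[326.05,193.7]],.165)
print("bolt",bol,"hub",hub,"z",z[210:215,238:242].mean(),z[192:196,324:328].mean())
v=(bol-hub)[0,:2]; print(np.linalg.norm(v),"yaw",np.degrees(np.arctan2(-v[0],v[1])))
# plate corners from zoom
zc=np.array([[152,200],[682,93],[708,208],[176,320]])/3.8+[185,150]
c=onplane("top",zc,.004)[:,:2]; print(c)
for a,b in((0,1),(3,2)):
    w=c[a]-c[b];print(np.linalg.norm(w),np.degrees(np.arctan2(-w[0],w[1])))
print("plate centre",c.mean(0))
# pipe coupling / brass centroid line at pipe height using depth above .05: side view too
# handle
h=onplane("top",[[324.2,173.6]],.219);print("handle top",h,"rel",h[0,:2]-hub[0,:2])
for n in("side",):
    pd=np.load("pics/side0.npy");Q=cloud(n,pd);im=cv2.imread("pics/side0.png")
    k=np.zeros(pd.shape,bool);k[180:215,305:325]=1;k&=(im.max(2)<60)&(Q[...,2]>.165)
    print("side handle",Q[k].mean(0),Q[k].min(0),Q[k].max(0))
o=robot.get_obs();print(Rn.from_quat(o["tool_rot"]).as_matrix().round(3))
E
```

```text
bolt [[0.51408505 0.13256978 0.126     ]] hub [[ 0.56237402 -0.08089408  0.165     ]] z 0.12559187684655068 0.16340499280853032
0.21885758707446262 yaw 12.746687480249088
[[ 0.5477555   0.1882113 ]
 [ 0.63452013 -0.19752123]
 [ 0.55061891 -0.21729257]
 [ 0.46057209  0.16788586]]
0.3953703187066245 12.67682268714115
0.39556396637779695 13.15826256909039
plate centre [ 0.54836666 -0.01467916]
handle top [[ 0.60365977 -0.07230961  0.219     ]] rel [0.04128575 0.00858447]
side handle [ 0.60278706 -0.07884687  0.19727343] [ 0.59689095 -0.08445098  0.16543369] [ 0.61273344 -0.06973702  0.22034392]
[[-0.943  0.333 -0.001]
 [ 0.333  0.943 -0.002]
 [ 0.    -0.002 -1.   ]]
```

Request:
drive_tool(
  targets=[-2.5, -1.5, 0.1, 0, 0, 4.2, -5.8, -3.6, 0.3, 0, 0, 9.7, -9.1, -5.6, 0.4, 0, 0, 15.2, -12.6, -7.8, 0.6, 0, 0, 21.1, -16.1, -9.9, 0.8, 0, 0, 27, -19.6, -12.1, 1, 0, 0, 32.9, -23.1, -14.3, 1.1, 0, 0, 38.8, -26.6, -16.4, 1.3, 0, 0, 44.7, -30.1, -18.6, 1.5, 0, 0, 50.6, -33.5, -20.7, 1.6, 0, 0, 56.1, -36.8, -22.7, 1.8, 0, 0, 61.7, -39.2, -24.2, 1.9, 0, 0, 66],
  grip=-1,
  squeeze=30,
)

```text
time: 1.1
position: [0.499, 0.2277, 0.2031]
tool_rot: [0.681, 0.732, -0.0, 0.0]
ft_force: [1.1, 0.4, -0.1]
grip_width: 0.087
```

```bash
python3 - <<'E'
from h import *
o,p,d=cam("wrist"); cv2.imwrite("pics/w1.png",p[:,:,::-1]);np.save("pics/w1.npy",d)
print(o["position"],o["tool_rot"],Rn.from_quat(o["tool_rot"]).as_matrix().round(3))
P=cloud("wrist",d,o);z=P[...,2]
k=(p.max(2)<60)&(z>.105)&(z<.135)&(np.hypot(P[...,0]-.513,P[...,1]-.2)<.06)
print(k.sum(),cv2.minAreaRect(np.float32(P[k][:,:2]*1000)),np.median(z[k]))
E
```

```text
[0.49901171 0.22768464 0.20313879] [ 6.80943638e-01  7.32335739e-01 -1.42147140e-04  3.27469504e-04] [[-0.073  0.997  0.   ]
 [ 0.997  0.073 -0.001]
 [-0.001  0.    -1.   ]]
1928 ((513.2467651367188, 190.52503967285156), (20.073041915893555, 98.85794067382812), 2.4119725227355957) 0.12343268986545836
```

View pics/w1.png

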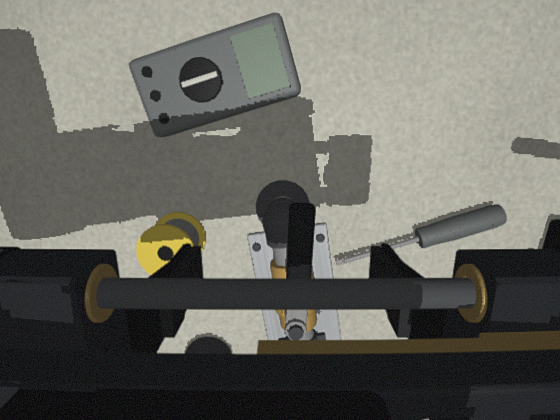

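The wrist view shows the lever between the fingers, with its tip at ≈(301,205) px and the pivot nut at ≈(295,328). I'll refine using the edges of the visible lever.

```bash
python3 - <<'E'
from h import *
p=cv2.imread("pics/w1.png")
d=np.load("pics/w1.npy");o=robot.get_obs()
P=cloud("wrist",d,o);z=P[...,2]
for v in (208,215,225,235,245,255,265,315,320):
    u=np.nonzero((z[v,270:330]>.110)&(z[v,270:330]<.135))[0]+270
    if len(u):
        e=onplane("wrist",[[u.min()-.5,v],[u.max()+.5,v]],.124,o); print(v,u.min(),u.max(),e[:,:2].round(4).tolist(),e.mean(0).round(4))
print("nut",onplane("wrist",[[295,328]],.126,o))
u=np.nonzero((z[190:270,301]>.110)&(z[190:270,301]<.135))[0]+190;print("tip row",u.min(),onplane("wrist",[[301,u.min()]],.124,o))
E
```

```text
208 289 314 [[0.5057, 0.2335], [0.5248, 0.2348]] [0.5152 0.2342 0.124 ]
215 289 314 [[0.506, 0.2282], [0.5253, 0.2294]] [0.5156 0.2288 0.124 ]
225 288 314 [[0.5058, 0.2204], [0.526, 0.2217]] [0.5159 0.221  0.124 ]
235 288 313 [[0.5064, 0.2125], [0.5259, 0.2138]] [0.5162 0.2131 0.124 ]
245 287 312 [[0.5062, 0.2044], [0.5259, 0.2057]] [0.516 0.205 0.124]
255 287 312 [[0.5067, 0.1962], [0.5266, 0.1975]] [0.5167 0.1969 0.124 ]
265 286 311 [[0.5065, 0.1878], [0.5266, 0.1892]] [0.5166 0.1885 0.124 ]
315 285 306 [[0.5087, 0.1437], [0.5265, 0.1448]] [0.5176 0.1442 0.124 ]
320 285 306 [[0.509, 0.139], [0.5269, 0.1402]] [0.518  0.1396 0.124 ]
nut [[0.51798269 0.13337539 0.126     ]]
tip row 203 [[0.5145354  0.23791918 0.124     ]]
```

Request:
drive_tool(
  targets=[-0.9, 0.7, 0.5, 0, 0, 1.5, -1.7, 1.3, 1.5, 0, 0, 2.5, -1.9, 1.4, 3.5, 0, 0, 2.5, -1.9, 1.4, 5.5, 0, 0, 2.5, -1.9, 1.4, 7.5, 0, 0, 2.5, -1.9, 1.4, 9.2, 0, 0, 2.5, -1.9, 1.4, 10.1, 0, 0, 2.5, -1.9, 1.4, 10.1, 0, 0, 2.5],
)

```text
time: 1.82
position: [0.5102, 0.2128, 0.0999]
tool_rot: [0.694, 0.72, -0.002, -0.002]
ft_force: [-0.7, -0.1, 0.9]
grip_width: 0.0874
```

Request:
drive_tool(
  targets=[0, 0, 0, 0, 0, 0, 0, 0, 0, 0, 0, 0, 0, 0, 0, 0, 0, 0, 0, 0, 0, 0, 0, 0, 0, 0, 0, 0, 0, 0, 0, 0, 0, 0, 0, 0, 0, 0, 0, 0, 0, 0, 0, 0, 0, 0, 0, 0],
  grip=1,
  squeeze=12,
)

```text
time: 2.48
position: [0.5127, 0.2126, 0.1028]
tool_rot: [0.694, 0.72, 0.0, 0.0]
ft_force: [-0.1, -0.1, -0.3]
grip_width: 0.0417
```

```bash
python3 - <<'E'
from h import *
o=robot.get_obs(); print(o["position"],o["ft_force"],o["moment"],o["grip_width"],Rn.from_quat(o["tool_rot"]).as_matrix().round(4))
p=np.array([.516,.132]); 
a0=np.arctan2(*(o["position"][:2]-p)[::-1]);r=np.hypot(*(o["position"][:2]-p));print(np.degrees(a0),r)
E
```

```text
[0.51273547 0.21258313 0.10276119] [-0.08419056 -0.05349652 -0.27704601] [-0.10998401  0.07913348 -0.02119928] 0.04165713316417869 [[-3.540e-02  9.994e-01  3.000e-04]
 [ 9.994e-01  3.540e-02  1.000e-04]
 [ 1.000e-04  3.000e-04 -1.000e+00]]
92.31986300797774 0.08064922962345766
```

Request:
drive_tool(
  targets=[0, 0, 0, 0, 0, 0, 0, 0, 0, 0, 0, 0, 0, 0, 0, 0, 0, 0, 0, 0, 0, 0, 0, 0, 0, 0, 0, 0, 0, 0, 0, 0, 0, 0, 0, 0],
)

```text
time: 2.98
position: [0.5122, 0.2126, 0.1025]
tool_rot: [0.695, 0.719, -0.0, -0.0]
ft_force: [-2.1, 0.6, 0.9]
grip_width: 0.0198
```

```bash
python3 - <<'E'
from h import *
o=robot.get_obs(); print(o["position"],o["ft_force"],o["moment"],o["grip_width"])
R=Rn.from_quat(o["tool_rot"]).as_matrix(); X=o["position"]
p=np.array([.516,.132]); v=X[:2]-p; a0=np.degrees(np.arctan2(v[1],v[0])); r=np.hypot(*v);print(a0,r)
# rows every 5 deg clockwise
for t in list(range(5,80,5))+[79]:
    a=np.radians(a0-t); D=np.r_[p+r*np.array([np.cos(a),np.sin(a)])-X[:2],0]
    print(t,(R.T@D*100).round(1))
E
```

```text
[0.5121573  0.21262063 0.10245622] [-2.14837506  0.58397155  0.93404517] [-0.00884383  0.30785717 -0.15472765] 0.01982704663892969
92.72888172055406 0.08071215300190004
5 [-0.   0.7 -0. ]
10 [-0.1  1.4 -0. ]
15 [-0.2  2.1 -0. ]
20 [-0.5  2.8 -0. ]
25 [-0.7  3.4 -0. ]
30 [-1.  4. -0.]
35 [-1.4  4.6 -0. ]
40 [-1.8  5.2 -0. ]
45 [-2.3  5.7 -0. ]
50 [-2.8  6.2 -0. ]
55 [-3.4  6.7 -0. ]
60 [-3.9  7.  -0. ]
65 [-4.6  7.4 -0. ]
70 [-5.2  7.7 -0. ]
75 [-5.9  7.9 -0. ]
79 [-6.4  8.  -0. ]
```

Request:
drive_tool(
  targets=[0, 0.7, 0, 0, 0, 5, -0.1, 1.4, 0, 0, 0, 10, -0.2, 2.1, 0, 0, 0, 15, -0.5, 2.8, 0, 0, 0, 20, -0.7, 3.4, 0, 0, 0, 25, -1, 4, 0, 0, 0, 30, -1.4, 4.6, 0, 0, 0, 35, -1.8, 5.2, 0, 0, 0, 40, -2.3, 5.7, 0, 0, 0, 45, -2.8, 6.2, 0, 0, 0, 50, -3.4, 6.7, 0, 0, 0, 55, -3.9, 7, 0, 0, 0, 60],
)

```text
time: 3.98
position: [0.5818, 0.1752, 0.1024]
tool_rot: [0.962, 0.274, -0.003, 0.0]
ft_force: [-4.4, -2.3, 3.6]
grip_width: 0.0196
```

```bash
cat > arc.py <<'E'
from h import *
import sys
o=robot.get_obs(); print(o["time"],o["position"],o["ft_force"].round(1),o["grip_width"])
R=Rn.from_quat(o["tool_rot"]).as_matrix(); X=o["position"]
p=np.array([.516,.132]); v=X[:2]-p; a0=np.degrees(np.arctan2(v[1],v[0])); r=np.hypot(*v);print("pos ang",a0,r,"tool y ang",np.degrees(np.arctan2(R[1,1],R[0,1])))
for t in range(5,45,5):
    a=np.radians(a0-t); D=np.r_[p+r*np.array([np.cos(a),np.sin(a)])-X[:2],0]
    print(t,(R.T@D*100).round(1))
E
python3 arc.py
```

```text
3.9833 [0.58176318 0.17518631 0.10241434] [-4.4 -2.3  3.6] 0.019570762269046537
pos ang 33.2926850403028 0.07867561925258088 tool y ang -58.150480780124134
5 [-0.   0.7 -0. ]
10 [-0.1  1.4 -0. ]
15 [-0.2  2.  -0. ]
20 [-0.4  2.7 -0. ]
25 [-0.7  3.3 -0. ]
30 [-1.  4. -0.]
35 [-1.3  4.5  0. ]
40 [-1.7  5.1  0. ]
```

Request:
drive_tool(
  targets=[0, 0.6, 0, 0, 0, 4, -0.1, 1.1, 0, 0, 0, 8, -0.2, 1.6, 0, 0, 0, 12, -0.3, 2.1, 0, 0, 0, 16, -0.4, 2.4, 0, 0, 0, 18, -0.4, 2.4, 0, 0, 0, 18],
)

```text
time: 4.48
position: [0.5917, 0.1523, 0.1024]
tool_rot: [0.993, 0.122, -0.002, 0.001]
ft_force: [-4.8, -3.4, 3.8]
grip_width: 0.0199
```

Request:
drive_tool(
  targets=[0, 0.2, 0, 0, 0, 1.5, 0, 0.4, 0, 0, 0, 3, 0, 0.4, 0, 0, 0, 3],
)

```text
time: 4.73
position: [0.5921, 0.1505, 0.1023]
tool_rot: [0.995, 0.096, -0.002, -0.001]
ft_force: [-5.4, 1.6, 4.3]
grip_width: 0.0198
```

```bash
python3 arc.py | head -2; python3 - <<'E'
from h import *
print(robot.get_obs()["moment"])
o,p,d=cam("top"); cv2.imwrite("pics/top2.png",p[:,:,::-1])
cv2.imwrite("pics/top2z.png",cv2.resize(p[150:250,185:390,::-1],None,fx=3.8,fy=3.8,interpolation=cv2.INTER_CUBIC))
E
```

```text
4.7333 [0.59207321 0.150542   0.10233003] [-5.4  1.6  4.3] 0.019837563484910534
pos ang 13.69811782766816 0.07830031700384305 tool y ang -78.9733863839322
[0.14032793 1.02379252 0.28867653]
```

View pics/top2z.png

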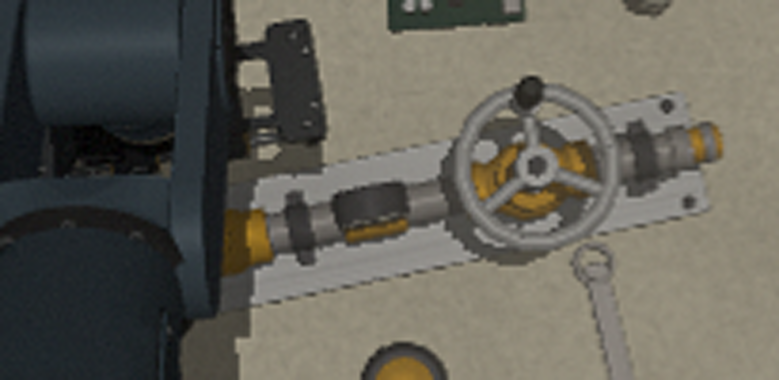

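Request:
drive_tool(
  targets=[0, 0.3, 0, 0, 0, 1, 0, 0.6, 0, 0, 0, 2, 0, 0.6, 0, 0, 0, 2],
)

```text
time: 5.03
position: [0.5916, 0.1502, 0.1022]
tool_rot: [0.997, 0.077, -0.003, -0.006]
ft_force: [-8.0, 16.7, 3.9]
grip_width: 0.02
```

```bash
python3 arc.py | head -2; python3 - <<'E'
from h import *
print(robot.get_obs()["moment"])
E
```

```text
5.0333 [0.59162752 0.15023474 0.10220623] [-8.  16.7  3.9] 0.020034131986285376
pos ang 13.55598904444298 0.07779477976461957 tool y ang -81.14877740550166
[2.82352806 1.34133856 0.22278701]
```

Request:
drive_tool(
  targets=[0, 0, 0, 0, 0, 0, 0, 0, 0, 0, 0, 0, 0, 0, 0, 0, 0, 0, 0, 0, 0, 0, 0, 0, 0, 0, 0, 0, 0, 0, 0, 0, 0, 0, 0, 0, 0, 0, -2, 0, 0, 0, 0, 0, -5, 0, 0, 0, 0, 0, -9, 0, 0, 0, 0, 0, -13, 0, 0, 0, 0, 0, -15, 0, 0, 0, 0, 0, -15, 0, 0, 0],
  grip=-1,
)

```text
time: 6.03
position: [0.5997, 0.1438, 0.2592]
tool_rot: [0.997, 0.078, 0.007, 0.0]
ft_force: [0.1, -0.3, 0.9]
grip_width: 0.0855
```

```bash
python3 - <<'E'
from h import *
o=robot.get_obs(); print(o["position"],o["ft_force"],o["grip_width"])
R=Rn.from_quat(o["tool_rot"]).as_matrix(); print(np.degrees(np.arctan2(R[1,1],R[0,1])),R.round(3))
T=np.array([.603,-.076,.240]); print(R.T@(T-o["position"])*100)
o,p,d=cam("wrist");cv2.imwrite("pics/w3.png",p[:,:,::-1])
P=cloud("wrist",d,o);z=P[...,2]
E
```

```text
[0.5997023  0.14376616 0.25915247] [ 0.05690131 -0.27779743  0.8755454 ] 0.08546101284985783
-81.00132385665887 [[ 0.988  0.156  0.014]
 [ 0.156 -0.988  0.001]
 [ 0.014  0.001 -1.   ]]
[-3.13841229 21.7549165   1.90330123]
```

View pics/w3.png

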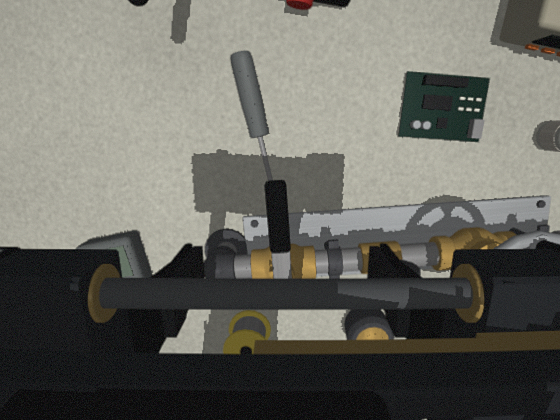

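Request:
drive_tool(
  targets=[-0.3, 2.5, 0, 0, 0, -0.5, -0.8, 5.8, 0.2, 0, 0, -1, -1.4, 9.6, 0.4, 0, 0, -2, -2, 13.4, 0.6, 0, 0, -3, -2.5, 17, 0.8, 0, 0, -3.8, -2.9, 20, 1, 0, 0, -3.8, -3.1, 21.5, 1, 0, 0, -3.8, -3.1, 21.8, 1, 0, 0, -3.8, -3.1, 21.8, 1, 0, 0, -3.8],
)

```text
time: 6.83
position: [0.5986, -0.0766, 0.2413]
tool_rot: [0.994, 0.111, -0.001, -0.001]
ft_force: [-1.0, 0.3, -0.2]
grip_width: 0.0871
```

```bash
python3 - <<'E'
from h import *
o=robot.get_obs(); print(o["position"],o["tool_rot"],o["ft_force"],o["grip_width"])
o,p,d=cam("wrist");cv2.imwrite("pics/w4.png",p[:,:,::-1]);np.save("pics/w4.npy",d)
o,p,d=cam("side");cv2.imwrite("pics/s4.png",p[:,:,::-1])
E
```

```text
[ 0.59857827 -0.07662096  0.24130759] [ 9.93858869e-01  1.10648108e-01 -9.06322006e-04 -8.50521801e-04] [-0.98292053  0.32425229 -0.24345277] 0.08707237276739292
```

View pics/w4.png

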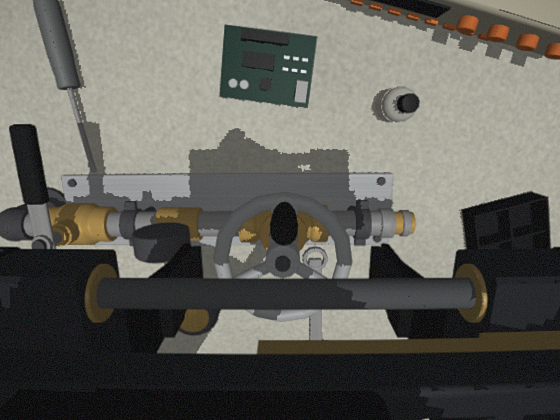

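View pics/s4.png

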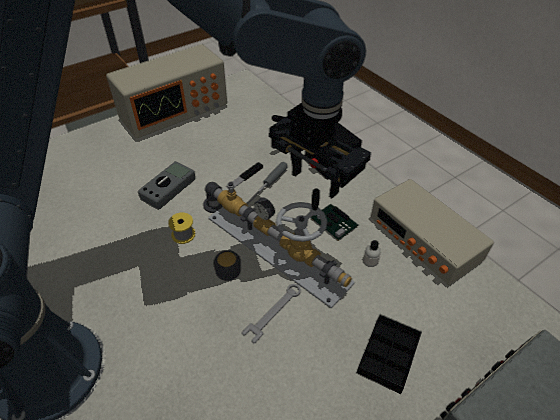

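```bash
python3 - <<'E'
from h import *
p=cv2.imread("pics/w4.png");d=np.load("pics/w4.npy");o=robot.get_obs()
P=cloud("wrist",d,o);z=P[...,2]
print(o["position"])
k=np.zeros(z.shape,bool);k[195:250,260:310]=1;k&=(p.max(2)<50)&(z>.165)&(z<.23)
print(k.sum(), np.nanmax(z[k]))
for lo in(.17,.18,.19,.2,.21,.215):
    kk=k&(z>lo)&(z<lo+.01); 
    if kk.sum(): print(lo,kk.sum(),P[kk].mean(0).round(4))
e=onplane("wrist",[[282.5,263]],.168,o);print("hub",e)
# rim outer left-right extremes
k=np.zeros(z.shape,bool);k[185:335,205:360]=1;k&=(z>.148)&(z<.168)
v,u=np.nonzero(k);hp=cv2.convexHull(np.float32(np.c_[u,v])).reshape(-1,2)
E=onplane("wrist",hp,.158,o)[:,:2]
# circle LSQ on hull pts with image row <250
s=hp[:,1]<250; q=E[s]; A=np.c_[2*q,np.ones(len(q))]; c=np.linalg.lstsq(A,(q**2).sum(1),rcond=None)[0];print("rim c",c[:2],"r",np.sqrt(c[2]+c[:2]@c[:2]),s.sum())
for l in ([62,176],[392,173]): print(onplane("wrist",[l],.004,o))
E
```

```text
[ 0.59865832 -0.07470445  0.24194313]
961 0.22087592975973913
0.17 27 [ 0.6137 -0.0697  0.1758]
0.18 73 [ 0.6135 -0.0699  0.1849]
0.19 95 [ 0.6138 -0.07    0.1953]
0.2 156 [ 0.6131 -0.0702  0.205 ]
0.21 557 [ 0.6087 -0.0709  0.2172]
0.215 518 [ 0.608  -0.0711  0.2182]
hub [[ 0.56699626 -0.07930389  0.168     ]]
rim c [ 0.56551244 -0.07936891] r 0.054019253955084424 22
[[0.54535803 0.19319548 0.004     ]]
[[ 0.63716159 -0.1955802   0.004     ]]
```

Request:
drive_tool(
  targets=[0.5, -0.1, 0.5, 0, 0, 0, 0.8, -0.2, 1.5, 0, 0, 0, 0.8, -0.2, 3.5, 0, 0, 0, 0.8, -0.2, 5.3, 0, 0, 0, 0.8, -0.2, 6.6, 0, 0, 0, 0.8, -0.2, 6.6, 0, 0, 0],
)

```text
time: 7.43
position: [0.6042, -0.0703, 0.1727]
tool_rot: [0.994, 0.113, -0.003, -0.002]
ft_force: [-0.8, 0.6, -0.6]
grip_width: 0.0872
```

Request:
drive_tool(
  targets=[0, 0, 0, 0, 0, 0, 0, 0, 0, 0, 0, 0, 0, 0, 0, 0, 0, 0, 0, 0, 0, 0, 0, 0, 0, 0, 0, 0, 0, 0, 0, 0, 0, 0, 0, 0, 0, 0, 0, 0, 0, 0, 0, 0, 0, 0, 0, 0, 0, 0, 0, 0, 0, 0, 0, 0, 0, 0, 0, 0, 0, 0, 0, 0, 0, 0, 0, 0, 0, 0, 0, 0],
  grip=1,
  squeeze=30,
)

```text
time: 8.43
position: [0.6065, -0.0729, 0.1765]
tool_rot: [0.994, 0.112, 0.0, 0.0]
ft_force: [0.4, -1.6, -0.3]
grip_width: 0.0171
```

Request:
drive_tool(
  targets=[0, 0, 0, 0, 0, 0, 0, 0, 0, 0, 0, 0, 0, 0, 0, 0, 0, 0],
)

```text
time: 8.68
position: [0.6065, -0.0729, 0.1765]
tool_rot: [0.994, 0.112, 0.0, 0.0]
ft_force: [0.2, -1.7, 0.0]
grip_width: 0.0172
```

```bash
cat > circ.py <<'E'
from h import *
import sys
# args: centre x,y  radius ; start angle deg; step; n
o=robot.get_obs(); X=o["position"];R=Rn.from_quat(o["tool_rot"]).as_matrix()
print(o["time"],X.round(4),o["ft_force"].round(1),o["moment"].round(2),round(o["grip_width"],4),"yAng",np.degrees(np.arctan2(R[1,1],R[0,1])).round(2))
c=np.array([.566,-.0793]); v=X[:2]-c; print("ang",np.degrees(np.arctan2(v[1],v[0])).round(1),"r",np.hypot(*v).round(4))
E
python3 circ.py
```

```text
8.6833 [ 0.6065 -0.0729  0.1765] [ 0.2 -1.7  0. ] [-0.25  0.13 -0.  ] 0.0172 yAng -77.17
ang 9.0 r 0.041
```

Request:
drive_tool(
  targets=[-0.15, 0.95, 0, 0, 0, 0, -0.55, 2, 0, 0, 0, 0, -1.25, 2.9, 0, 0, 0, 0, -2.15, 3.55, 0, 0, 0, 0, -3.2, 4, 0, 0, 0, 0, -4.3, 4.15, 0, 0, 0, 0, -4.3, 4.15, 0, 0, 0, 0],
)

```text
time: 9.27
position: [0.5703, -0.1241, 0.1765]
tool_rot: [0.994, 0.111, -0.002, 0.0]
ft_force: [-2.5, -2.6, -0.0]
grip_width: 0.0171
```

```bash
python3 circ.py
```

```text
9.2667 [ 0.5703 -0.1241  0.1765] [-2.5 -2.6 -0. ] [-0.57  0.44  0.01] 0.0171 yAng -77.21
ang -84.6 r 0.045
```

Request:
drive_tool(
  targets=[-1.1, -0.15, 0, 0, 0, 0, -2.15, -0.6, 0, 0, 0, 0, -3.05, -1.25, 0, 0, 0, 0, -3.7, -2.15, 0, 0, 0, 0, -4.15, -3.2, 0, 0, 0, 0, -4.3, -3.9, 0, 0, 0, 0, -4.3, -4.3, 0, 0, 0, 0, -4.3, -4.7, 0, 0, 0, 0, -4.3, -4.7, 0, 0, 0, 0],
)

```text
time: 10.02
position: [0.5225, -0.0909, 0.1766]
tool_rot: [0.993, 0.114, 0.0, 0.006]
ft_force: [2.2, -14.4, -7.8]
grip_width: 0.0172
```

```bash
python3 circ.py
```

```text
10.0167 [ 0.5225 -0.0909  0.1766] [  2.2 -14.4  -7.8] [-2.54 -0.26  0.  ] 0.0172 yAng -76.9
ang -165.1 r 0.045
```

Request:
drive_tool(
  targets=[0, -0.3, 0, 0, 0, 0, 0.05, -0.6, 0, 0, 0, 0, 0.05, -0.6, 0, 0, 0, 0, 0.05, -0.6, 0, 0, 0, 0],
)

```text
time: 10.35
position: [0.5225, -0.0905, 0.1767]
tool_rot: [0.993, 0.115, 0.0, 0.01]
ft_force: [2.5, -29.1, -11.4]
grip_width: 0.0176
```

```bash
python3 circ.py
```

```text
10.35 [ 0.5225 -0.0905  0.1767] [  2.5 -29.1 -11.4] [-4.77 -0.09  0.04] 0.0176 yAng -76.83
ang -165.6 r 0.0449
```

Solid stop: 29 N with no motion, and the handle on the −x side as expected for closed. Now I'll back off two turns.

Request:
drive_tool(
  targets=[-0.05, 0.6, 0, 0, 0, 0, -0.05, 1.05, 0, 0, 0, 0, 0.1, 2.15, 0, 0, 0, 0, 0.55, 3.2, 0, 0, 0, 0, 1.2, 4.1, 0, 0, 0, 0, 2.1, 4.75, 0, 0, 0, 0, 3.15, 5.2, 0, 0, 0, 0, 4.25, 5.35, 0, 0, 0, 0, 5.35, 5.2, 0, 0, 0, 0, 6.4, 4.75, 0, 0, 0, 0, 7.3, 4.1, 0, 0, 0, 0, 7.95, 3.2, 0, 0, 0, 0],
)

```text
time: 11.35
position: [0.6058, -0.0936, 0.1765]
tool_rot: [0.994, 0.112, -0.0, 0.001]
ft_force: [-4.1, -3.7, 3.0]
grip_width: 0.0174
```

```bash
sed -i 's/\.566,-.0793/.5643,-.0816/' circ.py; python3 circ.py; python3 - <<'E'
import numpy as np
p=lambda t:4.3*np.array([1-np.cos(np.radians(t)),np.sin(np.radians(t))])
for s,e in((150,330),(330,510),(510,690)):
    b=p(s)
    print([ (int(t),(p(t)-b).round(2).tolist()) for t in np.arange(s+15,e+1,15)])
E
```

```text
11.35 [ 0.6058 -0.0936  0.1765] [-4.1 -3.7  3. ] [-0.49  0.77  0.06] 0.0174 yAng -77.15
ang -16.1 r 0.0432
[(165, [0.43, -1.04]), (180, [0.58, -2.15]), (195, [0.43, -3.26]), (210, [0.0, -4.3]), (225, [-0.68, -5.19]), (240, [-1.57, -5.87]), (255, [-2.61, -6.3]), (270, [-3.72, -6.45]), (285, [-4.84, -6.3]), (300, [-5.87, -5.87]), (315, [-6.76, -5.19]), (330, [-7.45, -4.3])]
[(345, [-0.43, 1.04]), (360, [-0.58, 2.15]), (375, [-0.43, 3.26]), (390, [-0.0, 4.3]), (405, [0.68, 5.19]), (420, [1.57, 5.87]), (435, [2.61, 6.3]), (450, [3.72, 6.45]), (465, [4.84, 6.3]), (480, [5.87, 5.87]), (495, [6.76, 5.19]), (510, [7.45, 4.3])]
[(525, [0.43, -1.04]), (540, [0.58, -2.15]), (555, [0.43, -3.26]), (570, [0.0, -4.3]), (585, [-0.68, -5.19]), (600, [-1.57, -5.87]), (615, [-2.61, -6.3]), (630, [-3.72, -6.45]), (645, [-4.84, -6.3]), (660, [-5.87, -5.87]), (675, [-6.76, -5.19]), (690, [-7.45, -4.3])]
```

Request:
drive_tool(
  targets=[0.45, -1.05, 0, 0, 0, 0, 0.6, -2.15, 0, 0, 0, 0, 0.45, -3.25, 0, 0, 0, 0, 0, -4.3, 0, 0, 0, 0, -0.7, -5.2, 0, 0, 0, 0, -1.55, -5.85, 0, 0, 0, 0, -2.6, -6.3, 0, 0, 0, 0, -3.7, -6.45, 0, 0, 0, 0, -4.85, -6.3, 0, 0, 0, 0, -5.85, -5.85, 0, 0, 0, 0, -6.75, -5.2, 0, 0, 0, 0, -7.45, -4.3, 0, 0, 0, 0],
)

```text
time: 12.35
position: [0.5237, -0.0674, 0.1766]
tool_rot: [0.994, 0.112, 0.002, -0.001]
ft_force: [5.9, 1.9, -5.0]
grip_width: 0.0173
```

Request:
drive_tool(
  targets=[-0.45, 1.05, 0, 0, 0, 0, -0.6, 2.15, 0, 0, 0, 0, -0.45, 3.25, 0, 0, 0, 0, 0, 4.3, 0, 0, 0, 0, 0.7, 5.2, 0, 0, 0, 0, 1.55, 5.85, 0, 0, 0, 0, 2.6, 6.3, 0, 0, 0, 0, 3.7, 6.45, 0, 0, 0, 0, 4.85, 6.3, 0, 0, 0, 0, 5.85, 5.85, 0, 0, 0, 0, 6.75, 5.2, 0, 0, 0, 0, 7.45, 4.3, 0, 0, 0, 0],
)

```text
time: 13.35
position: [0.6055, -0.0944, 0.1765]
tool_rot: [0.994, 0.112, -0.0, 0.001]
ft_force: [-2.0, -3.0, 1.1]
grip_width: 0.0171
```

```bash
python3 circ.py
```

```text
13.35 [ 0.6055 -0.0944  0.1765] [-2.  -3.   1.1] [-0.6   0.6  -0.01] 0.0171 yAng -77.2
ang -17.2 r 0.0432
```

Request:
drive_tool(
  targets=[0.45, -1.05, 0, 0, 0, 0, 0.6, -2.15, 0, 0, 0, 0, 0.45, -3.25, 0, 0, 0, 0, 0, -4.3, 0, 0, 0, 0, -0.7, -5.2, 0, 0, 0, 0, -1.55, -5.85, 0, 0, 0, 0, -2.6, -6.3, 0, 0, 0, 0, -3.7, -6.45, 0, 0, 0, 0, -4.85, -6.3, 0, 0, 0, 0, -5.85, -5.85, 0, 0, 0, 0, -6.75, -5.2, 0, 0, 0, 0, -7.45, -4.3, 0, 0, 0, 0],
)

```text
time: 14.35
position: [0.524, -0.0665, 0.1766]
tool_rot: [0.994, 0.112, 0.003, -0.001]
ft_force: [6.5, 1.3, -6.8]
grip_width: 0.0174
```

Request:
drive_tool(
  targets=[-0.25, 0.5, 0, 0, 0, 0, -0.4, 1, 0, 0, 0, 0, -0.5, 1.5, 0, 0, 0, 0, -0.6, 2.15, 0, 0, 0, 0, -0.6, 2.15, 0, 0, 0, 0, -0.6, 2.15, 0, 0, 0, 0],
)

```text
time: 14.85
position: [0.5224, -0.0913, 0.1766]
tool_rot: [0.994, 0.112, 0.0, 0.0]
ft_force: [3.4, 0.6, -4.5]
grip_width: 0.0174
```

```bash
python3 circ.py
```

```text
14.85 [ 0.5224 -0.0913  0.1766] [ 3.4  0.6 -4.5] [-0.11 -0.5  -0.01] 0.0174 yAng -77.18
ang -166.9 r 0.043
```

```bash
python3 - <<'E'
from h import *
ims=[]
for n in("side","top","wrist"):
    o,p,d=cam(n);cv2.imwrite(f"pics/{n}9.png",p[:,:,::-1]);np.save(f"pics/{n}9.npy",d)
p=cv2.imread("pics/side9.png");cv2.imwrite("pics/side9z.png",cv2.resize(p[140:320,190:370],None,fx=3.3,fy=3.3,interpolation=cv2.INTER_CUBIC))
E
python3 circ.py
```

```text
15.0 [ 0.5224 -0.0913  0.1766] [ 4.5 -1.3 -4.9] [-0.26 -0.58 -0.01] 0.0173 yAng -77.15
ang -166.9 r 0.043
```

View pics/side9z.png

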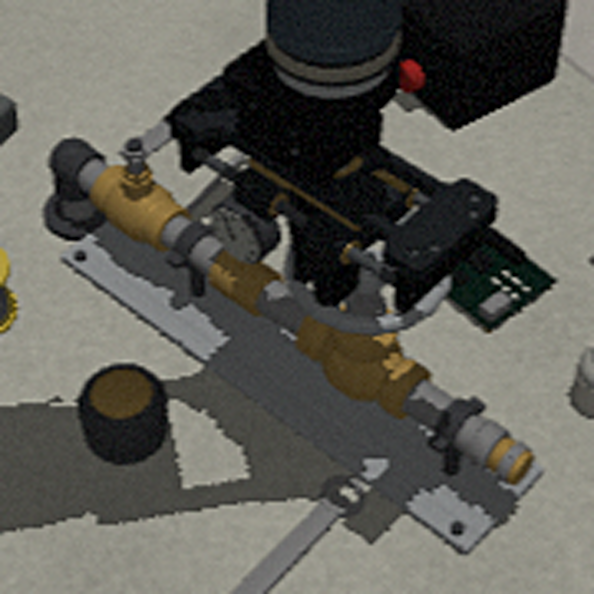

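View pics/wrist9.png

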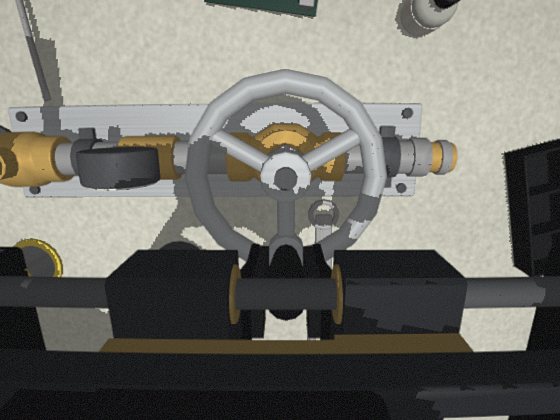

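View pics/top9.png

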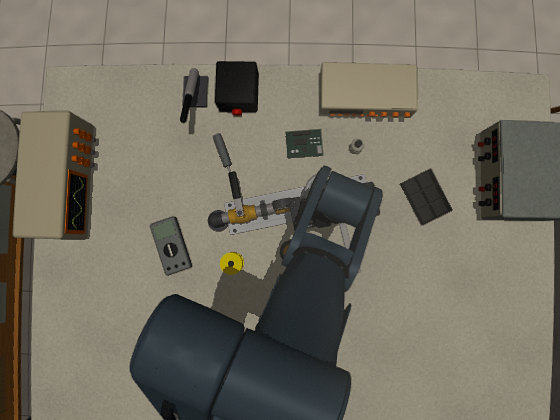

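The wrist view shows the handle's spoke pointing straight down, from (286,177) to (286,245), square to the plate edge. The handle is in the jaws. The top view shows the lever across the pipe at ≈(237,187), and the bystanders look unmoved. One last check of the lever angle and the spoke:

```bash
python3 - <<'E'
from h import *
p=cv2.imread("pics/top9.png");d=np.load("pics/top9.npy");P=cloud("top",d);z=P[...,2]
k=np.zeros(z.shape,bool);k[165:203,225:246]=1;k&=(p.max(2)<60)&(z>.108)&(z<.136)
v,u=np.nonzero(k);e=onplane("top",np.c_[u,v],.124)[:,:2].astype(np.float32)*1000
r=cv2.minAreaRect(e);c=np.array(r[0]);print(k.sum(),r); w=c-[514.,132.5];print("lever dir",np.degrees(np.arctan2(w[1],w[0])),"dist",np.hypot(*w))
# wrist: plate edges & spoke
o=robot.get_obs()
a=onplane("wrist",[[10,107],[421,103]],.004,o);w=a[0]-a[1];print("plate yaw",np.degrees(np.arctan2(-w[0],w[1])))
h=onplane("wrist",[[286,177]],.166,o)[0];s=onplane("wrist",[[286.5,240]],.160,o)[0];w=s-h;print("spoke dir",np.degrees(np.arctan2(w[1],w[0])))
# bystanders: image difference before/after
a=cv2.imread("pics/top0.png")
for nm,(x0,y0,x1,y1) in dict(spool=(218,250,246,268),meter=(148,214,194,277),board=(284,127,326,160),flux=(347,138,366,155),tray=(398,166,454,226),screwdriver=(212,132,232,172)).items():
    print(nm,np.abs(a[y0:y1,x0:x1].astype(int)-p[y0:y1,x0:x1]).mean().round(1))
E
```

```text
206 ((584.7736206054688, 148.35687255859375), (68.59120178222656, 19.413379669189453), 13.13846206665039)
lever dir 12.628597803896422 dist 72.52824126467092
plate yaw 12.976259429691824
spoke dir -166.69694883426897
spool 20.0
meter 18.4
board 14.4
flux 18.1
tray 15.8
screwdriver 19.1
```

```bash
python3 - <<'E'
from rig import robot
print(robot.hand_in()); o=robot.get_obs();print(o["time"],o["position"],o["grip_width"],o["ft_force"])
E
```

```text
the job is handed in; nothing more can be done
None
the job is handed in; nothing more can be done
```

The job is done and handed in at about 15 s of robot time. The ball valve is shut, and the hand wheel is backed off two full turns from its stop. The gripper is still holding the crank handle at 30 N.

- **Ball valve:** I swung the lever to its stop, where it took about 17 N without moving. The last picture puts the lever at about 13.1° and the pipe's square direction at about 13.0°, so it is square to the pipe.
- **Hand wheel:** I led it clockwise about half a turn to a hard stop, which held against 29 N without moving. I then led it anticlockwise two full turns, checking the angle after each half turn. The handle came back to within about 0.3 mm of where it stood at the stop. The handle's spoke measured −166.7° (193.3°), against 193.0° expected.
- **Residual force:** The wrist read about 5 N sideways and 5 N vertical while holding.
- **Bystanders:** They look unmoved by eye. My before/after picture comparison could not confirm it, because every patch differed by 14–20 grey levels. I put that down to a general brightness change, since the views do look dimmer with the arm over the bench. I did not include the spanner and the tip cleaner in that comparison. The arm hides them in the last top view, but both show in the last side view.
- **Camera disagreement:** The top and wrist cameras differed by about 3 mm on where things stood. I used the wrist camera for gripping the handle, and the traced circle came out at the expected 43 mm radius.

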